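# Tap-centre a bud bottle on a banding wheel

### The job

The little bisque bottle on the banding wheel stands off to one side, and it has to run true before a line is banded round it. With light, slow taps of a fingertip low on its belly, nudge it across until it stands centred on the wheel head, upright and still, with an even gap all round inside the inner ring. It rocks easily: do not strike it hard, grip it, lift it, tip it or push it off, and leave everything else on and beside the board where it is.

Things in the scene. Friction and masses are not known exactly. Their poses are not given: they have to be found in the camera images.
- bottle: the bottle to centre: unglazed pale pinkish-buff bisque bud bottle, round, 70 mm tall, 0.10 to 0.18 kg, with a foot only 36 mm across, a round belly, an 18 mm neck from 48 to 62 mm up and a 25 mm lip with a dark mouth. The only thing on the wheel head; starts 26 to 38 mm off centre in any direction. Origin: centre of the underside of its foot; z up its axis
- bottle_belly (a point): centre of the bottle's belly, on its axis 20 mm above the foot, where it is widest: 58 mm across. An upright fingertip reaching below this height touches the belly here; pushed here at 20 to 50 mm/s the bottle slides without tipping (0.5 to 1.3 N) and stays where it is left. Struck at 80 mm/s or more it skids on past the finger; pushed on the neck it tips
- wheel_top (a point): centre of the flat top of the banding wheel's head, on the wheel's axis: the bottle's foot belongs centred here. The head is a bare metal disc 120 mm across, 9 mm thick at the rim, its top 97 mm above the table. Two dark concentric rings on it: the inner 71 mm across inside (74 mm outside), the outer 98 mm across inside
- wheel: the banding wheel: dark cast-iron foot 104 mm across, slim pillar, metal head on top; it cannot slide or tip. The head turns endlessly on the pillar against slight bearing friction (0.02 N m) and carries the bottle round with it; pushes aimed at the axis do not turn it. Origin: centre of the underside of its foot, on the ware board; z up
- board: plywood ware board, 340 mm (its x) by 480 mm (its y), 12 mm thick, lying fixed on the table under the wheel. Origin: centre of its underside
- glaze_jar: bystander on the board: closed grey plastic glaze jar with a white cap, 54 mm across, 75 mm tall. Origin: centre of its underside
- beaker: bystander on the board: bisque beaker, open at the top, 66 mm across the rim, 78 mm tall. Origin: centre of its underside
- brush: bystander on the board: glaze brush lying flat, 185 mm long, 14 mm thick, bristles to its +x. Origin: under its middle
- loop_tool: bystander on the board: trimming tool with wooden handle and wire loop lying flat, 165 mm long, 14 mm thick, loop to its +x. Origin: under its middle
- jug: bystander on the table to the left: translucent whitish plastic measuring jug, 120 mm across the rim, 130 mm tall, handle reaching 48 mm out to its +y. Origin: centre of its underside
- bowl: bystander on the table to the right: bisque bowl, 150 mm across, 60 mm tall. Origin: centre of its underside
- vase: bystander on the table to the right: large bisque vase, 96 mm across, 140 mm tall. Origin: centre of its underside
Not all that is in view belongs to the job. What is shaped like the bottle but pink or purple is not meant.

How it is judged:
At the end, for the whole second after the job is handed in: the bottle stands upright (within 0.05 rad) and still on the wheel head with its axis within 6 mm of the wheel's axis (horizontal distance between bottle and wheel_top below 0.006 m and angle between bottle's own z axis and vertical below 0.05 rad and z of bottle in the frame of wheel_top between -0.003 and 0.003 m and linear speed of bottle below 0.01 m/s); the robot touches nothing.
It fails at once if the bottle is struck hard, pressed or gripped (over 5 N in all from the robot) (contact force between bottle and the fingers above 5 N or contact force between bottle and the arm above 5 N).
It fails at once if the bottle is tipped by more than 0.35 rad (angle between bottle's own z axis and vertical above 0.35 rad).
It fails at once if the bottle is lifted off the wheel head (z of bottle in the frame of wheel_top above 0.01 m).
It fails at once if the bottle falls off the wheel head (z of bottle in the frame of wheel_top below -0.01 m).
It fails at once if a bystander is moved by more than 15 mm (distance of any of glaze_jar, beaker, brush, loop_tool, jug, bowl, vase from where it was at the start of the episode above 0.015 m).
It also fails if it takes over 48 s, if anything falls off the work surface, if the arm or the gripper's body presses on something with over 40 N, if the wrist force passes 120 N, or if a joint passes its speed limit or range.

### The arm

A 7-joint arm with a two-finger parallel gripper is mounted at the origin on the work surface. World frame = base frame: x ahead of the robot, y to its left, z up, the work surface at z = 0. Lengths are in m, angles in rad, forces in N, time in s.
With the tool pointing down it reaches from about 0.4 to 0.85 m from the base axis. Payload 10.4 kg.
Tool frame: the origin (TCP) lies between the finger pads; the fingertips stand ahead of it and the grasp point (between the pads) lies 5 mm behind it (manip.tip_extent is the z of the fingertips in the tool frame, in m); z points along the fingers, y is the line along which they close (so a half turn about z gives the same grasp; the last joint's range is limited). The gripper opens to 85 mm and grips with 20 to 120 N. Pads are 22 mm wide; open, the fingers measure 114 mm over their backs; the gripper's body (76 mm by 85 mm) begins 54 mm behind the grasp point. The pads swing forward as they close: fully open they stand 13 mm farther back than shut.
Start: joints at [-1.216, 0.332, -0.065, 1.46, 0.022, 1.35, -0.088], TCP at [0.231, 0.581, 0.245] pointing down, gripper open.
Joint ranges: [-2.6, 2.6], [-0.5, 2.12], [-1.47, 1.34], [0.16, 2.42], [-1.27, 4.41], [0.06, 2.06], [-2.6, 2.6]. Speed limits (rad/s): [2.22, 2.22, 2.79, 2.79, 3.14, 3.14, 3.14].

### API

Orientations are given as a unit quaternion [x, y, z, w].
In Python, from workcell import status, viewer, manip gives the robot as it stands.
- The arm moves only by the tool play_rows, never from a script. Its argument "plan" is one flat list of numbers, 7 for each row, row after row: the turn, a rotation vector about the tool's x, y, z in degrees, then the shift along the tool's x, y, z in m, then the opening, from 0 (shut) to 1 (fully open). In form: [ax, ay, az, dx, dy, dz, grip, ax, ay, az, dx, dy, dz, grip, ...]. A call has 1 to 20 rows; each row is the pose to reach, as a shift and turn from the pose commanded when the call began, along the tool's axes at that moment; what a row does not reach only later rows make up. A row lasts 1/8 s, in which the tool goes at most 62.5 mm and 10.7 degrees, less where a joint would pass 70% of its speed; a pose out of reach is approached as far as the arm can. A call with a gripper value outside its range is refused whole. The fingers move at their own pace and stop on an object; "squeeze" is the grip in N (left out, the last holds). Time passes only in rows, so rows that repeat a pose let the fingers close. It gives the time, the measured TCP pose, the force, the opening and the grip force at its end, in the units of the state.
- status.get_obs(): the state, without advancing time (a new reading comes with each control period).
- viewer.camera(name): name is "scene" or "top"; returns the picture (384x512x3 uint8, red, green, blue); there is no depth.
- viewer.camera_model(name): a dict with "fx", "fy", "cx", "cy" (pixels), "R" (3x3) and "t" (3): a world point X has camera coordinates R X + t. Camera axes: x right, y down, z forward; pixel columns grow to the right and rows downward; lengths in m; the calibration is good to about 2 mm. A picture is of the moment at which its call begins. camera_model takes no time and is no camera call.
- manip.hand_in(): hands the job in; it is judged then, once.
The state is a dict: "clock": time; "joint_pos": joint angles; "joint_velocities": joint speeds; "tau": joint torques, N m; "position": TCP position; "ee_rot": TCP orientation; "ft_force": force on the tool from outside, world axes, zero at the start; "torque": the same for the moment, N m; "grip_width": opening from 0.0 (shut) to 1.0 (fully open); "grasp_force": force on a finger pad.
Only numpy, scipy, OpenCV 4.12 (cv2) and the standard library are available. Lean on these libraries where they do the work, as an engineer would, in place of code of your own. Each camera call takes 0.05 s, during which the arm holds its last target. There are 200 camera calls.

## Working session

There is one attempt and no reset: what is moved stays moved. The work goes in short steps, Python scripts to look and compute and a tool call to move; the robot and the scene stay as the last step left them, time stands still between calls to the robot, and variables do not carry over. Pictures are saved under pics/ and viewed, at most 10 in all, crops included, and the job is handed in when it is done.

Besides the shell and the picture viewer there is one more tool, called after "Call:" by a JSON object that holds its "api" and its "payload", one argument or row to a line. play_rows: Moves the arm, as the interface text tells. Its arguments: {"type":"object","properties":{"plan":{"type":"array","items":{"type":"number"}},"squeeze":{"type":"number"}},"required":["plan"]}

```bash
mkdir -p pics
python3 - <<'E'
from workcell import status, viewer, manip
import cv2,numpy as np
o=status.get_obs()
print({k:np.round(o[k],3) for k in('clock','position','ee_rot','ft_force','grip_width')},manip.tip_extent)
ims=[]
for n in('top','scene'):
    im=viewer.camera(n);cv2.imwrite(f'pics/{n}0.png',im[:,:,::-1])
    m=viewer.camera_model(n);print(n,m)
E
```

```text
{'clock': np.float64(0.0), 'position': array([0.23 , 0.581, 0.244]), 'ee_rot': array([ 0.188,  0.982, -0.001, -0.   ]), 'ft_force': array([-0.525, -0.159,  0.526]), 'grip_width': np.float64(1.002)} 0.014
top {'fx': 409.5176258312749, 'fy': 409.5176258312749, 'cx': 260.0593465281041, 'cy': 185.15084944726735, 'R': array([[ 0.00728633, -0.99993774, -0.00845108],
       [-0.98424162, -0.00567824, -0.17673764],
       [ 0.17667865,  0.00960567, -0.98422172]]), 't': array([-0.01254618,  0.57765569,  1.20695855])}
scene {'fx': 459.8593755886866, 'fy': 459.8593755886866, 'cx': 259.4061204148615, 'cy': 183.5998464591218, 'R': array([[ 0.43026212,  0.90265811, -0.009102  ],
       [ 0.57639427, -0.28247683, -0.76679624],
       [-0.69472595,  0.32467703, -0.64182605]]), 't': array([-0.21116941, -0.25039671,  2.16390275])}
```

View pics/top0.png

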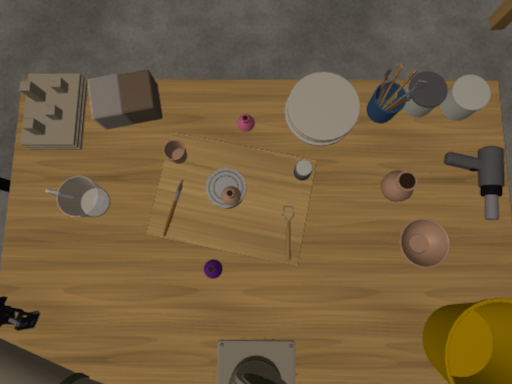

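View pics/scene0.png

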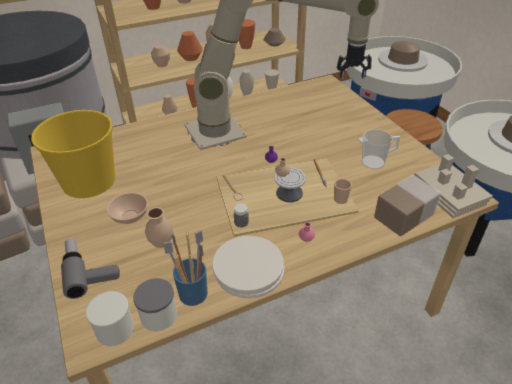

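The bottle is the buff one on the wheel head, at top (230,196). The pink one at (246,122) and the purple one at (213,269) stand off the wheel, so they are decoys. I'll confirm this in an enlarged crop.

```bash
cat > h.py <<'E'
import numpy as np,cv2
from workcell import status, viewer, manip
def ray(n,uv,z):
    m=viewer.camera_model(n);R=m['R'];c=-R.T@m['t']
    d=R.T@np.array([(uv[0]-m['cx'])/m['fx'],(uv[1]-m['cy'])/m['fy'],1]);return c+d*(z-c[2])/d[2]
def proj(n,X):
    m=viewer.camera_model(n);p=m['R']@np.array(X)+m['t'];return np.array([m['fx']*p[0]/p[2]+m['cx'],m['fy']*p[1]/p[2]+m['cy']])
E
python3 - <<'E'
from h import *
a=cv2.imread('pics/top0.png');b=cv2.imread('pics/scene0.png')
A=cv2.resize(a[163:213,201:251],(400,400),interpolation=cv2.INTER_CUBIC)
B=cv2.resize(b[150:200,265:315],(400,400),interpolation=cv2.INTER_CUBIC)
cv2.imwrite('pics/crop0.png',np.hstack([A,B]))
hsv=cv2.cvtColor(a,cv2.COLOR_BGR2HSV)
print(hsv[188,202:252,:].tolist())
print(hsv[180:212,230].tolist())
E
```

```text
[[18, 135, 142], [19, 136, 143], [19, 135, 144], [17, 93, 142], [17, 40, 135], [15, 23, 134], [15, 22, 114], [20, 22, 106], [18, 23, 133], [15, 23, 133], [16, 21, 133], [15, 18, 114], [19, 19, 109], [15, 23, 134], [18, 23, 134], [18, 23, 132], [16, 21, 132], [18, 23, 133], [18, 23, 133], [18, 23, 132], [18, 23, 131], [17, 28, 128], [13, 52, 123], [13, 89, 115], [13, 107, 112], [13, 107, 114], [13, 107, 114], [13, 108, 113], [13, 108, 111], [13, 109, 103], [12, 109, 94], [13, 110, 88], [13, 111, 83], [13, 109, 77], [12, 95, 78], [12, 55, 79], [13, 22, 105], [15, 24, 130], [15, 24, 130], [18, 21, 122], [15, 19, 108], [18, 22, 117], [18, 24, 129], [17, 43, 125], [18, 103, 131], [18, 134, 143], [18, 136, 143], [18, 133, 142], [19, 134, 141], [18, 134, 141]]
[[18, 24, 130], [18, 24, 129], [16, 22, 129], [18, 24, 128], [14, 22, 128], [17, 30, 120], [13, 71, 101], [13, 109, 96], [13, 108, 111], [13, 108, 118], [12, 109, 84], [13, 143, 41], [11, 131, 41], [12, 128, 40], [12, 143, 41], [12, 123, 62], [13, 111, 99], [12, 106, 111], [13, 107, 112], [13, 107, 131], [13, 106, 127], [13, 107, 126], [13, 106, 123], [13, 106, 118], [13, 107, 110], [13, 63, 114], [16, 24, 115], [16, 48, 80], [18, 127, 108], [18, 133, 140], [18, 135, 138], [18, 134, 139]]
```

View pics/crop0.png

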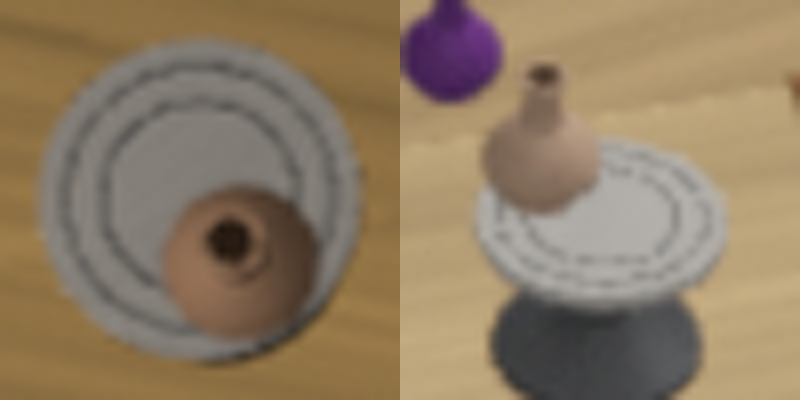

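The crop shows the buff bottle standing on the ringed head, lower right of centre in the top view, with its dark mouth near top (230,193). That matches the description. Now I'll measure it.

```bash
cat >> h.py <<'E'
from scipy.optimize import least_squares
def circ(n,pts,z,r=None):
    P=np.array([ray(n,p,z)[:2] for p in pts]);c0=(P.max(0)+P.min(0))/2
    if r is None: s=least_squares(lambda q:np.hypot(*(P-q[:2]).T)-q[2],[*c0,.04],loss='soft_l1',f_scale=.002)
    else: s=least_squares(lambda q:np.hypot(*(P-q).T)-r,c0,loss='soft_l1',f_scale=.002)
    return s.x
def big(mask):
    cs,_=cv2.findContours(mask.astype('uint8'),cv2.RETR_EXTERNAL,cv2.CHAIN_APPROX_NONE)
    return max(cs,key=cv2.contourArea)[:,0,:]
def crop(n,im,c,h=25,k=8):
    x0,y0=int(c[0])-h,int(c[1])-h
    return cv2.cvtColor(cv2.resize(im[y0:y0+2*h,x0:x0+2*h],None,fx=k,fy=k,interpolation=cv2.INTER_LINEAR),cv2.COLOR_RGB2HSV),(x0,y0)
def full(p,o,k=8): return (np.asarray(p,float)+.5)/k-.5+np.array(o)
def bottle(n,im,c):
    H,o=crop(n,im,c);hh=H[...,0].astype(int)
    m=(H[...,1]>65)&(hh<=15)&(hh>=3)
    if n=='scene': m=(H[...,1]>45)&(hh<=12)
    q=big(m);pts=full(q,o)
    # inscribed circle = belly
    M=np.zeros(H.shape[:2],'uint8');cv2.drawContours(M,[q.reshape(-1,1,2)],-1,255,-1)
    D=cv2.distanceTransform(M,cv2.DIST_L2,5);_,r,_,l=cv2.minMaxLoc(D)
    uv=full(l,o);dark=(H[...,2]<62)&(M>0)
    mc=full(cv2.minEnclosingCircle(big(dark))[0],o) if dark.any() else None
    return uv,r/8,mc
E
python3 - <<'E'
from h import *
a=cv2.imread('pics/top0.png')[:,:,::-1].copy();b=cv2.imread('pics/scene0.png')[:,:,::-1].copy()
H,o=crop('top',a,(226,188))
g=(H[...,1]<60)
h=cv2.convexHull(big(g))[:,0,:]
# dense outline points of gray region lying on hull, top/left part
q=big(g);d=np.array([cv2.pointPolygonTest(h.reshape(-1,1,2),tuple(map(float,p)),True) for p in q])
pts=full(q[d<3],o);print('wheel',circ('top',pts,.097),circ('top',pts,.097,.06))
up=pts[pts[:,1]<195];print('wheel upper',circ('top',up,.097))
uv,r,mc=bottle('top',a,(230,197));print(uv,r,'belly',ray('top',uv,.117),'mouth',mc,ray('top',mc,.167))
H,o=crop('scene',b,(289,178));q=big(H[...,1]<45)
P=proj('scene',[*circ('top',pts,.097)[:2],.097]);print('scene wheel centre proj',P)
s=bottle('scene',b,(285,170));print('scene bottle',s,ray('scene',s[0],.117), s[2] is not None and ray('scene',s[2],.167))
E
```

```text
wheel [0.56241993 0.0929548  0.05900089] [0.5623695  0.09294456]
wheel upper [0.56298679 0.09314952 0.05867956]
[230.5625 195.4375] 9.312210083007812 belly [0.53516152 0.07587281 0.117     ] mouth [229.24202156 192.64095688] [0.53533506 0.07557805 0.167     ]Traceback (most recent call last):
  File "<stdin>", line 12, in <module>
  File "h.py", line 10, in circ
    P=np.array([ray(n,p,z)[:2] for p in pts]);c0=(P.max(0)+P.min(0))/2
                ~~~^^^^^^^
  File "h.py", line 4, in ray
    m=viewer.camera_model(n);R=m['R'];c=-R.T@m['t']
ValueError: time passes only in moves, steps and waits
```

Call:
{"api": "play_rows", "payload": {
  "plan": [0,0,-9,-0.043,-0.04,0,0.3,0,0,-18,-0.087,-0.081,0,0.3,0,0,-27,-0.13,-0.121,0,0.3,0,0,-36,-0.174,-0.162,0,0.3,0,0,-45,-0.217,-0.202,0,0.3,0,0,-54,-0.26,-0.243,0,0.3,0,0,-54,-0.304,-0.283,0,0.3,0,0,-54,-0.347,-0.324,0,0.3,0,0,-54,-0.39,-0.364,0,0.3,0,0,-54,-0.42,-0.392,0,0.3,0,0,-54,-0.434,-0.405,0,0.3,0,0,-54,-0.434,-0.405,0,0.3,0,0,-54,-0.434,-0.405,0,0.3,0,0,-54,-0.434,-0.405,0,0.3]
}}

```text
clock: 1.85
position: [0.4842, 0.0456, 0.2453]
ee_rot: [-0.28, 0.96, 0.0, -0.0]
ft_force: [0.6, -0.4, 0.4]
grip_width: 0.301
grasp_force: 0.0
```

Call:
{"api": "play_rows", "payload": {
  "plan": [0,0,0,0,0,0.025,0.3,0,0,0,0,0,0.055,0.3,0,0,0,0,0,0.085,0.3,0,0,0,0,0,0.11,0.3,0,0,0,0,0,0.126,0.3,0,0,0,0,0,0.126,0.3,0,0,0,0,0,0.126,0.3]
}}

```text
clock: 2.72
position: [0.4851, 0.0447, 0.1202]
ee_rot: [-0.279, 0.96, 0.0, 0.001]
ft_force: [0.4, 0.4, -0.6]
grip_width: 0.298
grasp_force: 0.0
```

```bash
python3 - <<'E'
import re
s=open('h.py').read()
s=s.replace("viewer.camera_model(n)","CM(n)").replace("def ray","import functools\nCM=functools.lru_cache(None)(viewer.camera_model)\ndef ray",1)
open('h.py','w').write(s)
E
python3 - <<'E'
from h import *
b=viewer.camera('scene');a=viewer.camera('top')
cv2.imwrite('pics/c1.png',cv2.hconcat([cv2.resize(x[y-40:y+40,u-40:u+40],(400,400),interpolation=cv2.INTER_CUBIC)[:,:,::-1] for x,u,y in((a,228,195),(b,288,170))]))
print(np.round(status.get_obs()['position'],4))
E
```

```text
[0.4852 0.0446 0.1203]
```

View pics/c1.png

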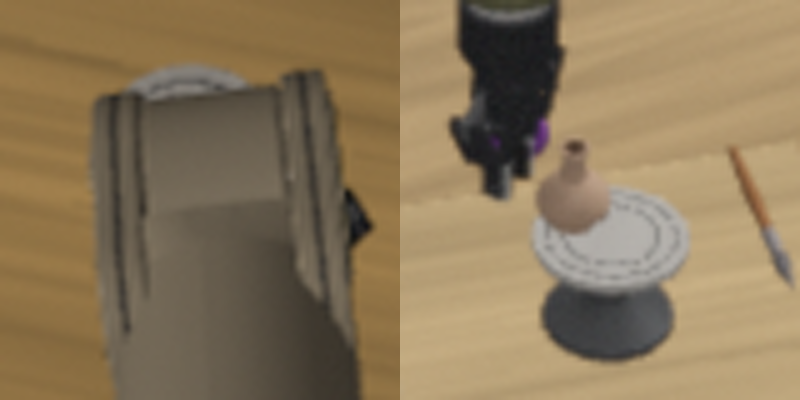

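The top view is now blocked by the arm. In the scene view the fingers are at crop (500,180), behind the bottle and opposite the wheel centre. I'll start a slow partial push.

Call:
{"api": "play_rows", "payload": {
  "plan": [0,0,0,-0.005,0,0,0.3,0,0,0,-0.01,0,0,0.3,0,0,0,-0.013,0,0,0.3,0,0,0,-0.016,0,0,0.3,0,0,0,-0.019,0,0,0.3,0,0,0,-0.022,0,0,0.3,0,0,0,-0.025,0,0,0.3,0,0,0,-0.028,0,0,0.3,0,0,0,-0.031,0,0,0.3,0,0,0,-0.034,0,0,0.3,0,0,0,-0.037,0,0,0.3,0,0,0,-0.039,0,0,0.3,0,0,0,-0.04,0,0,0.3,0,0,0,-0.04,0,0,0.3]
}}

```text
clock: 4.58
position: [0.5184, 0.0659, 0.1193]
ee_rot: [-0.279, 0.96, 0.0, 0.0]
ft_force: [0.0, 0.1, 0.5]
grip_width: 0.297
grasp_force: 0.2
```

Run:
```python
from h import *
b0=cv2.imread('pics/scene0.png')[:,:,::-1].copy()
s=bottle('scene',b0,(285,170));print('scene0',s,ray('scene',s[0],.117),s[2] is not None and ray('scene',s[2],.167))
b=viewer.camera('scene');cv2.imwrite('pics/s2.png',b[:,:,::-1])
s=bottle('scene',b,(288,172));print('now',s,ray('scene',s[0],.117),s[2] is not None and ray('scene',s[2],.167))
print('wheel centre px',proj('scene',[.5625,.093,.097]))
u=(288,172);cv2.imwrite('pics/c2.png',cv2.resize(b[130:210,248:328],(560,560),interpolation=cv2.INTER_CUBIC)[:,:,::-1])
print(np.round(status.get_obs()['position'],4))
```

```text
scene0 (array([270.8125, 156.3125]), 6.324225902557373, None) [0.44066957 0.07472376 0.117     ] False
now (array([267.3125, 160.8125]), 0.5, array([268.1875, 160.875 ])) [0.46086616 0.04943759 0.117     ] [0.52190147 0.02285209 0.167     ]
wheel centre px [289.49471168 176.51478272]
[0.5184 0.0659 0.1193]
```

View pics/c2.png

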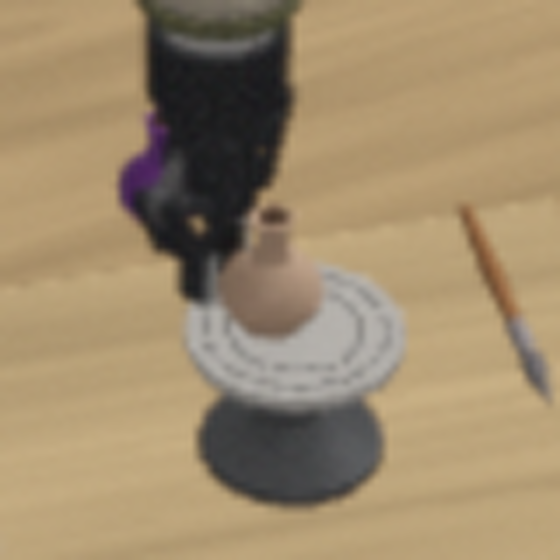

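The bottle has slid upright; its belly is now around crop (271,288), with the fingers in contact at left. I'll push the rest of the way, stopping slightly short.

Call:
{"api": "play_rows", "payload": {
  "plan": [0,0,0,-0.002,0,0,0.3,0,0,0,-0.005,0,0,0.3,0,0,0,-0.008,0,0,0.3,0,0,0,-0.011,0,0,0.3,0,0,0,-0.013,0,0,0.3,0,0,0,-0.013,0,0,0.3,0,0,0,-0.013,0,0,0.3]
}}

```text
clock: 5.5
position: [0.5294, 0.0728, 0.1193]
ee_rot: [-0.279, 0.96, 0.0, 0.0]
ft_force: [0.3, -0.4, 0.1]
grip_width: 0.301
grasp_force: 0.0
```

```bash
cat >> h.py <<'E'
def sb(im):
    # belly mask in scene: buff is redder (lower hue) than board/metal
    H,o=crop('scene',im,(288,172));h=H[...,0].astype(int)
    return (h<=13)&(H[...,1]>45)&(H[...,2]>75),o,H
E
python3 - <<'E'
from h import *
b=viewer.camera('scene');cv2.imwrite('pics/s3.png',b[:,:,::-1])
print(np.round(status.get_obs()['position'],4))
h=cv2.cvtColor(b,cv2.COLOR_RGB2HSV)
for v in(168,174):print(v,[tuple(map(int,h[v,u])) for u in range(274,304)])
print('belly px if centred',proj('scene',[.5625,.093,.117]),proj('scene',[.5615,.092,.117]))
u=(288,172);cv2.imwrite('pics/c3.png',cv2.resize(b[130:210,248:328],(560,560),interpolation=cv2.INTER_CUBIC)[:,:,::-1])
E
```

```text
[0.5294 0.0728 0.1194]
168 [(18, 87, 181), (18, 91, 171), (18, 91, 115), (20, 47, 49), (120, 15, 34), (100, 20, 39), (0, 0, 59), (30, 6, 89), (18, 22, 59), (14, 68, 75), (13, 78, 124), (13, 78, 138), (14, 77, 140), (13, 78, 128), (14, 80, 128), (13, 78, 130), (13, 79, 132), (12, 76, 141), (13, 73, 165), (14, 69, 186), (14, 68, 188), (15, 59, 187), (18, 46, 184), (18, 64, 184), (19, 76, 184), (19, 81, 183), (19, 85, 184), (19, 91, 183), (19, 90, 184), (19, 89, 184)]
174 [(18, 64, 171), (16, 19, 177), (19, 12, 168), (20, 10, 147), (17, 12, 145), (25, 13, 114), (15, 5, 109), (13, 14, 130), (16, 34, 141), (13, 68, 127), (14, 81, 126), (13, 76, 127), (13, 79, 129), (13, 79, 133), (13, 72, 138), (13, 73, 140), (14, 77, 140), (14, 77, 142), (13, 76, 144), (13, 78, 147), (14, 78, 151), (13, 75, 154), (14, 58, 157), (15, 23, 158), (17, 12, 153), (19, 12, 175), (23, 11, 179), (19, 12, 176), (19, 12, 176), (20, 13, 179)]
belly px if centred [289.66975876 172.381447  ] [289.30868146 172.30565733]
```

View pics/c3.png

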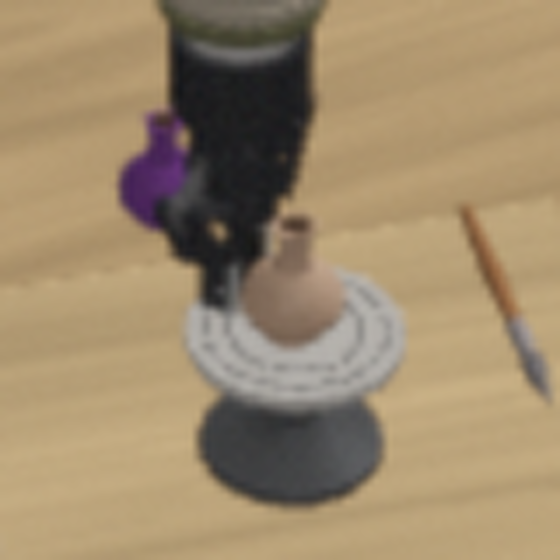

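The bottle looks centred from this side: row 174 runs from column 282.7 to 296.3, and 289.5 is expected. I'll back off, lift clear and check from the top.

Call:
{"api": "play_rows", "payload": {
  "plan": [0,0,0,0.004,0,0,0.3,0,0,0,0.015,0,0,0.3,0,0,0,0.03,0,0,0.3,0,0,0,0.045,0,0,0.3,0,0,0,0.045,0,-0.03,0.3,0,0,0,0.045,0,-0.07,0.3,0,0,0,0.045,0,-0.11,0.3,0,0,0,0.06,-0.03,-0.125,0.3,0,0,0,0.09,-0.08,-0.125,0.3,0,0,0,0.12,-0.13,-0.125,0.3,0,0,0,0.15,-0.18,-0.125,0.3,0,0,0,0.15,-0.23,-0.125,0.3,0,0,0,0.15,-0.25,-0.125,0.3,0,0,0,0.15,-0.25,-0.125,0.3,0,0,0,0.15,-0.25,-0.125,0.3]
}}

```text
clock: 7.42
position: [0.5357, -0.2179, 0.2442]
ee_rot: [-0.279, 0.96, 0.0, -0.0]
ft_force: [-0.1, 0.4, -0.6]
grip_width: 0.301
grasp_force: 0.0
```

Run:
```python
from h import *
a=viewer.camera('top');cv2.imwrite('pics/t4.png',a[:,:,::-1])
cv2.imwrite('pics/c4.png',cv2.resize(a[163:213,201:251],(500,500),interpolation=cv2.INTER_CUBIC)[:,:,::-1])
uv,r,mc=bottle('top',a,(227,189));print(uv,r,'belly',ray('top',uv,.117),'mouth',mc,ray('top',mc,.167))
H,o=crop('top',a,(226,188));q=big(H[...,1]<60)
h=cv2.convexHull(q);d=np.array([cv2.pointPolygonTest(h,tuple(map(float,p)),True) for p in q])
print('wheel',circ('top',full(q[d<3],o),.097))
```

```text
[225.0625 186.3125] 9.212985038757324 belly [0.56192641 0.09242964 0.117     ] mouth [223.5625     183.29492188] [0.56164761 0.09198049 0.167     ]
wheel [0.56235108 0.09290854 0.05903549]
```

View pics/c4.png

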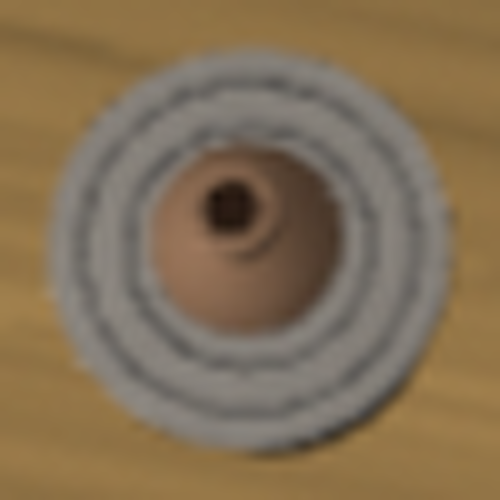

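The top view shows the bottle at crop (245,240) inside the inner ring with the gap even (the upward shift is its height in perspective). Its axis is within about 1 mm of the wheel centre, so I'm handing in.

```bash
python3 -c "
from workcell import manip
print(manip.hand_in())"
```

```text
the job is handed in; nothing more can be done
None
```

The bottle stands upright, about 1 mm from the wheel's axis by the last top view. The arm is clear of everything, and I handed the job in at about 7.5 s of the 48 s; the hand-in gave no verdict.

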